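# Lay down the drying block and seat the round-bottomed vase in its dish

### The job

Get the drying block ready and put the round-bottomed vase on it: tip the standing wooden block over the edge of the cork mat so that it lies flat on the mat with its dish facing up, then set the round-bottomed vase down gently in the dish, seated in the middle and standing upright. Do not drop or tip over the vase, and leave the straight vase, the paint jar and the brush where they are.

Things in the scene. Friction and masses are not known exactly. Their poses are not given: they have to be found in the camera images.
- mat: Cork mat fixed to the bench, 190 long, 120 wide, 8 thick. Origin: middle of its stop edge (one short edge), at bench level; x points from that edge across the mat (the way the block must fall), y along the edge, z up. The mat covers x 0 to 190, y -60 to 60.
- block_centre (a point): Centre of the loose beech drying block, 0.5 to 0.8 kg: 72 deep (x), 80 wide (y), 170 tall (z). It starts on end on the bench, 1 to 3 mm short of the mat's stop edge, square to it, centred within 10; x towards the mat, z up. A few N near the top, pushed some 80 mm towards the mat, tip it past balance (23 degrees); it then falls by itself onto the mat.
- dish (a point): Centre of the dish's mouth, in the middle of the block's -x face (away from the mat); axes as the block's. Standing: 85 above the bench. Tipped onto the mat: x points down, z along the mat's x, this point on the upper face, 80 above the bench, about 55 to 90 beyond the stop edge. The dish is a 45 degree cone, mouth diameter 58, narrowing to a hole of diameter 34; 24 deep in all.
- vase_centre (a point): Loose white round-bottomed vase, 0.2 to 0.4 kg, 125 tall; this point is on its axis, 62.5 above its underside, z up. Ball belly of diameter 72 centred 37 above the underside, flat foot of diameter 28, 1 proud of the ball; straight neck of diameter 36 from 67 up to the top: grip it there, 37 above this point. Seated in the dish, this point is 47 above the block's upper face.
- straight_centre (a point): Bystander: straight-sided, flat-bottomed white vase, diameter 62, 115 tall; this point is its centre, half-way up. It and the round-bottomed vase may stand in either place.
- paint_jar: Bystander: clear paint jar with lid, diameter 64, 85 tall; origin at the centre of its underside.
- brush: Bystander: flat paint brush lying on the bench, 200 long, 42 wide; origin under its middle, x along it.

How it is judged:
By the outcome, as a careful person would: the job done as asked, in the order asked, and still so for the second after the job is handed in, with the robot touching nothing.
It also fails if it takes over 64 s, if anything falls off the work surface, if the arm or the gripper's body presses on something with over 40 N, if the wrist force passes 120 N, or if a joint passes its speed limit or range.

### The arm

A 6-joint arm with a two-finger parallel gripper is mounted at the origin on the work surface. World frame = base frame: x ahead of the robot, y to its left, z up, the work surface at z = 0. Lengths are in m, angles in rad, forces in N, time in s.
With the tool pointing down it reaches from about 0.4 to 0.825 m from the base axis. Payload 7 kg.
Tool frame: the origin (TCP) lies at the very end of the fingers, on their centre line; the grasp point (between the pads) lies 19 mm behind it; z points along the fingers, y is the direction in which the jaws open and shut (so a half turn about z gives the same grasp; the last joint's range is limited). The gripper opens to 85 mm and grips with 20 to 120 N. Pads are 22 mm wide; open, the fingers measure 114 mm over their backs; the gripper's body (76 mm by 85 mm) begins 54 mm behind the grasp point. The pads swing forward as they close: fully open they stand 13 mm farther back than shut.
Start: joints at [1.476, 0.359, 0.012, 0, -1.224, -0.288], TCP at [0.252, 0.626, 0.231] pointing down, gripper open.
Joint ranges: [-3.07, 3.07], [-1.43, 2.12], [-1.02, 1.25], [-3.03, 1.67], [-3.05, -0], [-3.03, 3.03]. Speed limits (rad/s): [2.39, 2.39, 3.01, 3.14, 3.14, 3.14].

### API

Orientations are given as [roll, pitch, yaw] about the fixed x, y, z axes, in that order (R = Rz(yaw) Ry(pitch) Rx(roll)).
In Python, from bench import robot, optics, workorder gives the robot as it stands.
- The arm moves only by the tool send_rows, never from a script. Its argument "moves" is a list of rows, each an object of numbers: "rx", "ry", "rz": the turn, a rotation vector about the tool's x, y, z in degrees; "dx", "dy", "dz": the shift along the tool's x, y, z in cm; "jaw": the finger opening in cm, from 0 to 8.54. In form: [{"rx": .., "ry": .., "rz": .., "dx": .., "dy": .., "dz": .., "jaw": ..}, ...]. A call has 1 to 8 rows; each row is the pose to reach, as a shift and turn from the pose commanded when the call began, along the tool's axes at that moment; what a row does not reach only later rows make up. A row lasts 1/12 s, in which the tool goes at most 41.7 mm and 7.16 degrees, less where a joint would pass 70% of its speed; a pose out of reach is approached as far as the arm can. A call with a gripper value outside its range is refused whole. The fingers move at their own pace and stop on an object; "newtons" is the grip in N (left out, the last holds). Time passes only in rows, so rows that repeat a pose let the fingers close. It gives the time, the measured TCP pose, the force and the opening at its end, in the units of the state.
- robot.state(): the state, without advancing time (a new reading comes with each control period).
- optics.get_image(name): name is "scene" or "side" or "wrist"; returns the picture (480x640x3 uint8, red, green, blue); there is no depth.
- optics.camera_info(name): a dict with "fx", "fy", "cx", "cy" (pixels), "k1" (the pictures are not rectified: a ray, as slopes to the right and down, at radius r is drawn at 1 + k1 r^2 times it, then the intrinsics apply), "R" (3x3) and "t" (3): a world point X has camera coordinates R X + t. Camera axes: x right, y down, z forward; pixel columns grow to the right and rows downward; lengths in m; the calibration is good to about 2 mm. A picture is of the moment at which its call begins: read the wrist's pose just before it. camera_info takes no time and is no camera call; for the wrist camera it gives the pose at the moment of the call.
- workorder.close_job(): hands the job in, once; it reports no verdict.
The state is a dict: "time_s": time; "q": joint angles; "joint_vel": joint speeds; "effort": joint torques, N m; "tcp_pos": TCP position; "orientation": TCP orientation; "ft_force": force on the tool from outside, world axes, zero at the start; "wrist_torque": the same for the moment, N m; "opening": opening from 0.0 (shut) to 1.0 (fully open).
Only numpy, scipy, OpenCV 4.12 (cv2) and the standard library are available. Lean on these libraries where they do the work, as an engineer would, in place of code of your own. Each camera call takes 0.05 s, during which the arm holds its last target.

## Working session

There is one attempt and no reset: what is moved stays moved. The work goes in short steps, Python scripts to look and compute and a tool call to move; the robot and the scene stay as the last step left them, time stands still between calls to the robot, and variables do not carry over. Pictures are saved under pics/ and viewed, and the job is handed in when it is done.

Besides the shell and the picture viewer there is one more tool, called after ">>>" as a command line: name --argument value ..., lists and objects as JSON in quotes. send_rows: Moves the arm, as the interface text tells. Its arguments: {"type":"object","properties":{"moves":{"type":"array","items":{"type":"object","properties":{"rx":{"type":"number"},"ry":{"type":"number"},"rz":{"type":"number"},"dx":{"type":"number"},"dy":{"type":"number"},"dz":{"type":"number"},"jaw":{"type":"number"}}}},"newtons":{"type":"number"}},"required":["moves"]}

```bash
ls; mkdir -p pics; python3 - <<'E'
from bench import robot, optics, workorder
import cv2, numpy as np
s=robot.state(); print(s)
for n in ("scene","side"):
    im=optics.get_image(n); cv2.imwrite(f"pics/{n}0.png",im[:,:,::-1])
    c=optics.camera_info(n); print(n,c)
E
```

```text
pics
{'time_s': 0.0, 'q': array([ 1.47609200e+00,  3.59426838e-01,  1.10685833e-02, -3.67194390e-04,
       -1.22413234e+00, -2.88083690e-01]), 'joint_vel': array([-4.48914061e-04, -2.96190427e-04, -1.29928175e-04,  1.01773881e-04,
        2.37397614e-04,  5.76240303e-05]), 'effort': array([-2.19542213e-03, -5.83322024e+01,  2.93414122e+01,  6.93655953e+00,
       -6.00017229e-03, -5.36093154e-06]), 'tcp_pos': array([0.25196619, 0.62567962, 0.23033903]), 'orientation': array([ 3.13987013e+00, -1.50457205e-04, -3.82912938e-01]), 'ft_force': array([ 0.47686796, -0.03901003, -0.2528557 ]), 'wrist_torque': array([0.02171328, 0.01718364, 0.01928341]), 'opening': 1.0030002068166077}
scene {'fx': 478.8568381810764, 'fy': 478.8568381810764, 'cx': 317.14368092212476, 'cy': 239.88063010163373, 'k1': -0.13078876741557371, 'R': array([[ 0.83235379,  0.55422671, -0.00446427],
       [ 0.32767531, -0.49857664, -0.8025274 ],
       [-0.4470079 ,  0.66652389, -0.59659856]]), 't': array([-0.47039577, -0.13480236,  1.38198654])}
side {'fx': 530.4907906451427, 'fy': 530.4907906451427, 'cx': 320.72473637935565, 'cy': 244.2375779714429, 'k1': 0.007728868038625105, 'R': array([[ 0.89396065, -0.44776687, -0.01841706],
       [-0.3390483 , -0.64888839, -0.68116819],
       [ 0.29305394,  0.61518183, -0.73189528]]), 't': array([-0.50382799,  0.26198253,  0.98105926])}
```

View pics/scene0.png

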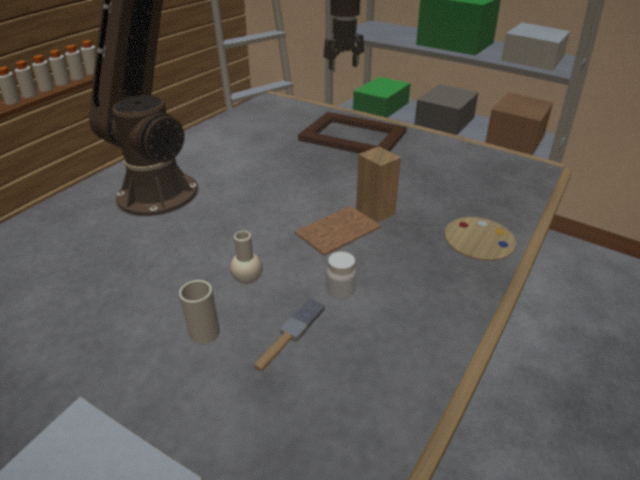

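View pics/side0.png

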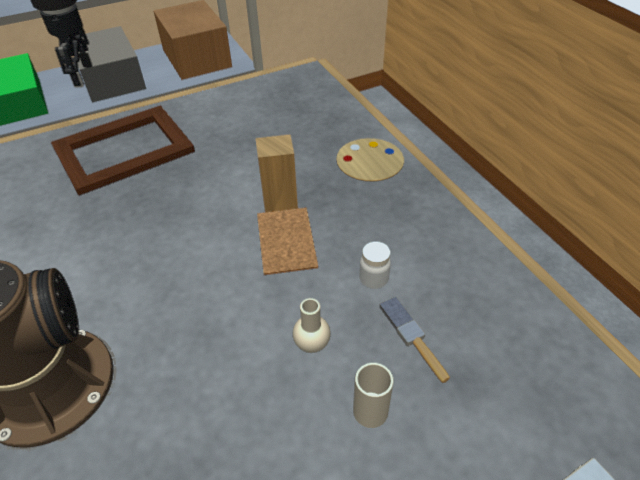

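Both views show the block: scene (378,185), side (278,173). The mat is in front of it at scene (338,230), side (288,240). The round vase is at scene (245,258), side (311,325); the straight vase is the taller tube. Next I measure these.

```bash
cat > h.py <<'E'
import numpy as np, cv2
from bench import robot, optics, workorder
def cam(n):
    c=optics.camera_info(n)
    K=np.array([[c['fx'],0,c['cx']],[0,c['fy'],c['cy']],[0,0,1.]])
    return K,np.array([c['k1'],0,0,0,0.]),np.array(c['R']),np.array(c['t'])
# drawn = ray*(1+k1 r^2): OpenCV's model exactly
def ray(C,uv):
    K,D,R,t=C
    p=cv2.undistortPoints(np.array(uv,float).reshape(-1,1,2),K,D).reshape(-1,2)
    d=np.c_[p,np.ones(len(p))]@R
    return -R.T@t, d/np.linalg.norm(d,axis=1)[:,None]
def onplane(C,uv,z):
    o,d=ray(C,uv); return o+d*((z-o[2])/d[:,2])[:,None]
def proj(C,X):
    K,D,R,t=C
    return cv2.projectPoints(np.array(X,float).reshape(-1,1,3),cv2.Rodrigues(R)[0],t,K,D)[0].reshape(-1,2)
def tri(Cs,uvs):
    A=np.zeros((3,3));b=np.zeros(3);L=[]
    for C,uv in zip(Cs,uvs):
        o,d=ray(C,[uv]);d=d[0];P=np.eye(3)-np.outer(d,d);A+=P;b+=P@o;L.append((o,P))
    X=np.linalg.solve(A,b); return X,[np.linalg.norm(P@(X-o)) for o,P in L]
E
python3 - <<'E'
from h import *
for n,boxes in (("scene",{"mat":(280,140,420,260),"vase":(215,225,280,295)}),("side",{"mat":(245,125,330,285),"vase":(285,290,340,360)})):
    im=cv2.imread(f"pics/{n}0.png")
    for k,(a,b,c,d) in boxes.items():
        cr=cv2.resize(im[b:d,a:c],None,fx=4,fy=4,interpolation=cv2.INTER_CUBIC)
        cv2.imwrite(f"pics/{n}_{k}_z.png",cr)
    hsv=cv2.cvtColor(im,cv2.COLOR_BGR2HSV)
    for p in ([(338,230),(368,190),(388,190),(380,156),(245,268),(242,250),(300,260)] if n=="scene" else [(288,240),(278,180),(275,147),(311,335),(311,315),(240,240)]):
        print(n,p,hsv[p[1],p[0]])
E
```

```text
scene (338, 230) [ 14 105 126]
scene (368, 190) [ 14 103  84]
scene (388, 190) [ 15 120  91]
scene (380, 156) [ 16  97 121]
scene (245, 268) [ 20  42 171]
scene (242, 250) [ 19  45 108]
scene (300, 260) [113  11  97]
side (288, 240) [ 15 125 170]
side (278, 180) [ 17 146 112]
side (275, 147) [ 20 100 163]
side (311, 335) [ 60  12 228]
side (311, 315) [ 23  41 130]
side (240, 240) [ 98  21 134]
```

```bash
python3 - <<'E'
import cv2,numpy as np
a=[cv2.imread(f"pics/{f}_z.png") for f in ("scene_mat","side_mat","scene_vase","side_vase")]
print([x.shape for x in a])
E
```

```text
[(480, 560, 3), (640, 340, 3), (280, 260, 3), (280, 220, 3)]
```

View pics/scene_mat_z.png

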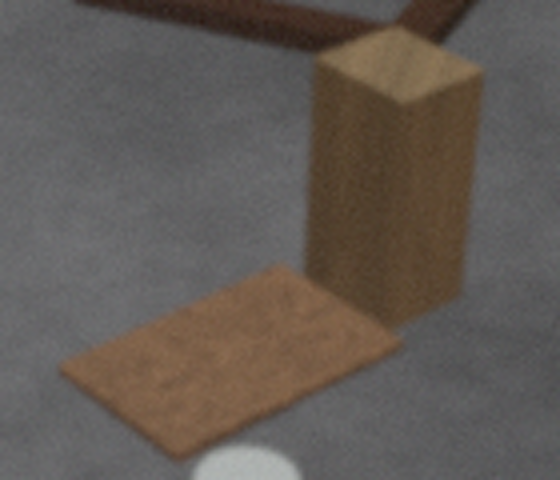

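View pics/side_mat_z.png

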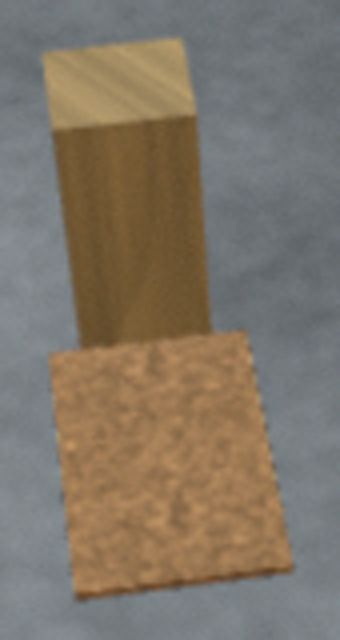

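View pics/scene_vase_z.png

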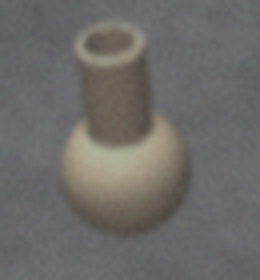

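View pics/side_vase_z.png

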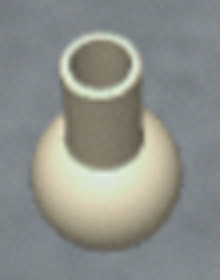

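```bash
python3 - <<'E'
from h import *
S=cam("scene");D=cam("side")
f=lambda p,a,b:(np.array(p,float)+.5)/4-.5+np.array([a,b])
ms=f([(280,265),(400,343),(180,454),(62,367)],280,140)  # scene: stop-a(left), stop-b, far-b, far-a
md=f([(50,352),(247,331),(294,567),(77,593)],245,125)
bs=f([(313,63),(397,27),(482,71),(403,104)],280,140)
bd=f([(42,53),(183,39),(197,116),(53,130)],245,125)
for lab,C,p,z in (("mat scene",S,ms,.008),("mat side",D,md,.008),("blk scene",S,bs,.17),("blk side",D,bd,.17)):
    P=onplane(C,p,z);q=np.roll(P,-1,0)-P
    print(lab,P[:,:2].round(4).tolist(),"c",P.mean(0).round(4),"len",np.linalg.norm(q,axis=1).round(4),"ang",np.degrees(np.arctan2(q[:,1],q[:,0])).round(1))
vs=f([(111,44)],215,225);vd=f([(101,67)],285,290)
print(onplane(S,vs,.125),onplane(D,vd,.125),tri([S,D],[vs[0],vd[0]]))
# belly centre
vs=f([(126,169)],215,225);vd=f([(107,175)],285,290)
print(tri([S,D],[vs[0],vd[0]]))
E
```

```text
mat scene [[0.5122, 0.2399], [0.6243, 0.2021], [0.5686, 0.0271], [0.4577, 0.0608]] c [0.5407 0.1325 0.008 ] len [0.1183 0.1837 0.1159 0.1873] ang [ -18.6 -107.7  163.1   73.1]
mat side [[0.5147, 0.2436], [0.6276, 0.2051], [0.5692, 0.0236], [0.457, 0.0612]] c [0.5421 0.1333 0.008 ] len [0.1193 0.1907 0.1184 0.1913] ang [ -18.8 -107.8  161.5   72.4]
blk scene [[0.534, 0.2328], [0.5538, 0.3087], [0.6275, 0.2823], [0.6066, 0.2152]] c [0.5805 0.2597 0.17  ] len [0.0784 0.0782 0.0702 0.0747] ang [  75.4  -19.7 -107.2  166.4]
blk side [[0.5546, 0.309], [0.6312, 0.2834], [0.6085, 0.2144], [0.5336, 0.2401]] c [0.582  0.2617 0.17  ] len [0.0808 0.0726 0.0792 0.072 ] ang [ -18.5 -108.3  161.1   73. ]
[[ 0.47269532 -0.14301693  0.125     ]] [[ 0.47256435 -0.1439667   0.125     ]] (array([ 0.47273659, -0.14343718,  0.12489152]), [np.float64(0.00038579136028184377), np.float64(0.00038579136028185184)])
(array([ 0.47263391, -0.14356819,  0.03963524]), [np.float64(0.0004724892839607886), np.float64(0.00047248928396078174)])
```

```bash
cat >> h.py <<'E'
from scipy.spatial.transform import Rotation as Ro
def delta(p,yaw):
    s=robot.state(); R0=Ro.from_euler('xyz',s['orientation']); R1=Ro.from_euler('xyz',[np.pi,0,yaw])
    print("t",round(s['time_s'],2),"tcp",s['tcp_pos'].round(4),"rpy",s['orientation'].round(3),"f",s['ft_force'].round(1),"q",s['q'].round(2),"open",round(s['opening'],2))
    print("d cm",(R0.inv().apply(np.array(p)-s['tcp_pos'])*100).round(2),"rot deg",np.degrees((R0.inv()*R1).as_rotvec()).round(2))
E
python3 - <<'E'
from h import *
S=cam("scene");D=cam("side")
print("straight rim",onplane(S,[(197.5,291)],.115),onplane(D,[(374,379)],.115))
print("jar",onplane(S,[(341,260)],.085),onplane(D,[(376.5,250)],.085))
delta([.604,.333,.231],-1.882)
E
```

```text
straight rim [[ 0.50722203 -0.31212038  0.115     ]] [[ 0.50441794 -0.31377583  0.115     ]]
jar [[ 0.66256211 -0.05588058  0.085     ]] [[ 0.66661405 -0.05191364  0.085     ]]
t 0.1 tcp [0.252  0.6258 0.2305] rpy [ 3.14  -0.    -0.383] f [ 0.6 -0.5  0.1] q [ 1.48  0.36  0.01 -0.   -1.22 -0.29] open 1.0
d cm [ 4.359e+01  1.400e+01 -3.000e-02] rot deg [ 6.000e-02 -7.000e-02  8.589e+01]
```

>>> send_rows --moves '[{"dx": 4, "dy": 1.3, "rz": 7, "jaw": 4}, {"dx": 8, "dy": 2.6, "rz": 14, "jaw": 4}, {"dx": 12, "dy": 3.9, "rz": 21, "jaw": 4}, {"dx": 16, "dy": 5.1, "rz": 28, "jaw": 4}, {"dx": 20, "dy": 6.4, "rz": 35, "jaw": 4}, {"dx": 24, "dy": 7.7, "rz": 42, "jaw": 4}, {"dx": 28, "dy": 9, "rz": 49, "jaw": 4}, {"dx": 31, "dy": 10, "rz": 56, "jaw": 4}]'

```text
invalid input
```

```bash
python3 -c "
from h import *
delta([.604,.333,.231],-1.882)"
```

```text
t 0.1 tcp [0.252  0.6258 0.2305] rpy [ 3.14  -0.    -0.383] f [ 0.6 -0.5  0.1] q [ 1.48  0.36  0.01 -0.   -1.22 -0.29] open 1.0
d cm [ 4.359e+01  1.400e+01 -3.000e-02] rot deg [ 6.000e-02 -7.000e-02  8.589e+01]
```

>>> send_rows --moves '[{"rx": 0, "ry": 0, "rz": 7, "dx": 4, "dy": 1.3, "dz": 0, "jaw": 4}, {"rx": 0, "ry": 0, "rz": 14, "dx": 8, "dy": 2.6, "dz": 0, "jaw": 4}, {"rx": 0, "ry": 0, "rz": 21, "dx": 12, "dy": 3.9, "dz": 0, "jaw": 4}, {"rx": 0, "ry": 0, "rz": 28, "dx": 16, "dy": 5.1, "dz": 0, "jaw": 4}, {"rx": 0, "ry": 0, "rz": 35, "dx": 20, "dy": 6.4, "dz": 0, "jaw": 4}, {"rx": 0, "ry": 0, "rz": 42, "dx": 24, "dy": 7.7, "dz": 0, "jaw": 4}, {"rx": 0, "ry": 0, "rz": 49, "dx": 28, "dy": 9, "dz": 0, "jaw": 4}, {"rx": 0, "ry": 0, "rz": 56, "dx": 31, "dy": 10, "dz": 0, "jaw": 4}]' --newtons 30

```text
time_s: 0.77
tcp_pos: [0.5039, 0.4154, 0.231]
orientation: [3.141, -0.001, -1.367]
ft_force: [-0.0, 0.8, -0.1]
opening: 0.464
```

```bash
python3 -c "
from h import *
delta([.604,.333,.231],-1.882)"
```

```text
t 0.77 tcp [0.5039 0.4154 0.231 ] rpy [ 3.141e+00 -1.000e-03 -1.367e+00] f [-0.   0.8 -0.1] q [ 0.99  0.32 -0.04  0.   -1.21 -0.78] open 0.46
d cm [10.09 -8.13  0.  ] rot deg [ 2.000e-02 -4.000e-02  2.952e+01]
```

>>> send_rows --moves '[{"rx": 0, "ry": 0, "rz": 7, "dx": 2.5, "dy": -2, "dz": 0, "jaw": 4}, {"rx": 0, "ry": 0, "rz": 14, "dx": 5, "dy": -4, "dz": 0, "jaw": 4}, {"rx": 0, "ry": 0, "rz": 21, "dx": 7.5, "dy": -6, "dz": 0, "jaw": 4}, {"rx": 0, "ry": 0, "rz": 28, "dx": 10.1, "dy": -8.1, "dz": 0, "jaw": 4}, {"rx": 0, "ry": 0, "rz": 29.5, "dx": 10.1, "dy": -8.1, "dz": 3, "jaw": 4}, {"rx": 0, "ry": 0, "rz": 29.5, "dx": 10.1, "dy": -8.1, "dz": 6, "jaw": 4}, {"rx": 0, "ry": 0, "rz": 29.5, "dx": 10.1, "dy": -8.1, "dz": 8.8, "jaw": 4}, {"rx": 0, "ry": 0, "rz": 29.5, "dx": 10.1, "dy": -8.1, "dz": 8.8, "jaw": 4}]'

```text
time_s: 1.43
tcp_pos: [0.5996, 0.3331, 0.1362]
orientation: [3.135, -0.008, -1.877]
ft_force: [-1.6, -0.6, -1.4]
opening: 0.469
```

```bash
python3 -c "
from h import *
delta([.592,.295,.143],-1.882)
for n in ('scene','side'):
    cv2.imwrite(f'pics/{n}1.png',optics.get_image(n)[:,:,::-1][80:300,200:480])
"
```

```text
t 1.43 tcp [0.5996 0.3331 0.1362] rpy [ 3.135 -0.008 -1.877] f [-1.6 -0.6 -1.4] q [ 0.79  0.45 -0.07 -0.   -1.06 -1.09] open 0.47
d cm [ 3.87 -0.42 -0.65] rot deg [ 0.38 -0.48  0.29]
```

View pics/side1.png

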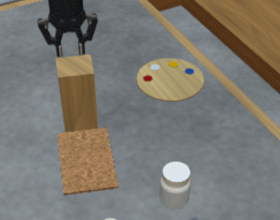

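View pics/scene1.png

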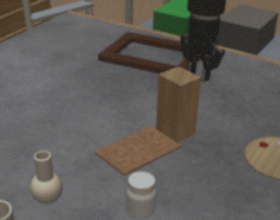

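>>> send_rows --moves '[{"rx": 0, "ry": 0, "rz": 0, "dx": 1, "dy": -0.4, "dz": -0.6, "jaw": 4}, {"rx": 0, "ry": 0, "rz": 0, "dx": 2, "dy": -0.4, "dz": -0.6, "jaw": 4}, {"rx": 0, "ry": 0, "rz": 0, "dx": 2.5, "dy": -0.4, "dz": -0.6, "jaw": 4}, {"rx": 0, "ry": 0, "rz": 0, "dx": 3, "dy": -0.4, "dz": -0.6, "jaw": 4}, {"rx": 0, "ry": 0, "rz": 0, "dx": 3.5, "dy": -0.4, "dz": -0.6, "jaw": 4}, {"rx": 0, "ry": 0, "rz": 0, "dx": 4, "dy": -0.4, "dz": -0.6, "jaw": 4}, {"rx": 0, "ry": 0, "rz": 0, "dx": 4.5, "dy": -0.4, "dz": -0.6, "jaw": 4}, {"rx": 0, "ry": 0, "rz": 0, "dx": 5, "dy": -0.4, "dz": -0.6, "jaw": 4}]'

```text
time_s: 2.2
tcp_pos: [0.5915, 0.2868, 0.1497]
orientation: [-3.141, 0.001, -1.875]
ft_force: [1.0, 1.9, 1.6]
opening: 0.469
```

```bash
python3 -c "
from h import *
delta([.592,.295,.143],-1.882)
for n in ('scene','side'):
    cv2.imwrite(f'pics/{n}2.png',optics.get_image(n)[:,:,::-1][80:300,200:480])
"
```

```text
t 2.2 tcp [0.5915 0.2868 0.1497] rpy [-3.141e+00  1.000e-03 -1.875e+00] f [1.  1.9 1.6] q [ 0.75  0.39 -0.14  0.   -1.04 -1.05] open 0.47
d cm [-0.8   0.2   0.67] rot deg [-0.03  0.05  0.41]
```

View pics/side2.png

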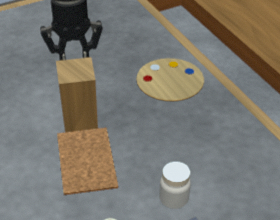

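View pics/scene2.png

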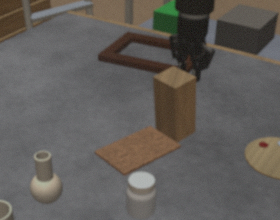

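The fingers are touching the back face and the block has just begun to tilt (about 2.5 N). I'll keep pushing.

>>> send_rows --moves '[{"rx": 0, "ry": 0, "rz": 0, "dx": 0.6, "dy": 0.1, "dz": 0.3, "jaw": 4}, {"rx": 0, "ry": 0, "rz": 0, "dx": 1.2, "dy": 0.1, "dz": 0.3, "jaw": 4}, {"rx": 0, "ry": 0, "rz": 0, "dx": 1.8, "dy": 0.1, "dz": 0.3, "jaw": 4}, {"rx": 0, "ry": 0, "rz": 0, "dx": 2.4, "dy": 0.1, "dz": 0.3, "jaw": 4}, {"rx": 0, "ry": 0, "rz": 0, "dx": 3, "dy": 0.1, "dz": 0.3, "jaw": 4}, {"rx": 0, "ry": 0, "rz": 0, "dx": 3.6, "dy": 0.1, "dz": 0.3, "jaw": 4}, {"rx": 0, "ry": 0, "rz": 0, "dx": 4.2, "dy": 0.1, "dz": 0.3, "jaw": 4}, {"rx": 0, "ry": 0, "rz": 0, "dx": 4.8, "dy": 0.1, "dz": 0.3, "jaw": 4}]'

```text
time_s: 2.97
tcp_pos: [0.5758, 0.2405, 0.1462]
orientation: [3.141, -0.0, -1.875]
ft_force: [0.2, 0.5, -0.3]
opening: 0.467
```

```bash
python3 -c "
from h import *
delta([.592,.295,.143],-1.882)
for n in ('scene','side'):
    cv2.imwrite(f'pics/{n}3.png',optics.get_image(n)[:,:,::-1][80:300,200:480])
"
```

```text
t 2.97 tcp [0.5758 0.2405 0.1462] rpy [ 3.141 -0.    -1.875] f [ 0.2  0.5 -0.3] q [ 0.71  0.34 -0.22 -0.   -1.01 -1.01] open 0.47
d cm [-5.68  0.09  0.32] rot deg [ 0.01 -0.02  0.39]
```

View pics/side3.png

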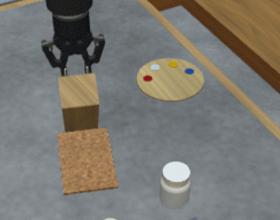

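View pics/scene3.png

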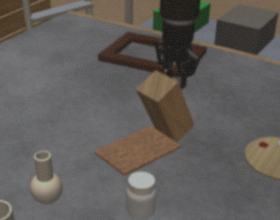

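>>> send_rows --moves '[{"rx": 0, "ry": 0, "rz": 0, "dx": 0.6, "dy": 0, "dz": 0, "jaw": 4}, {"rx": 0, "ry": 0, "rz": 0, "dx": 1.2, "dy": 0, "dz": 0, "jaw": 4}, {"rx": 0, "ry": 0, "rz": 0, "dx": 1.8, "dy": 0, "dz": 0, "jaw": 4}, {"rx": 0, "ry": 0, "rz": 0, "dx": 2.4, "dy": 0, "dz": 0, "jaw": 4}, {"rx": 0, "ry": 0, "rz": 0, "dx": 2.4, "dy": 0, "dz": 0, "jaw": 4}, {"rx": 0, "ry": 0, "rz": 0, "dx": 2.4, "dy": 0, "dz": 0, "jaw": 4}, {"rx": 0, "ry": 0, "rz": 0, "dx": 2.4, "dy": 0, "dz": 0, "jaw": 4}, {"rx": 0, "ry": 0, "rz": 0, "dx": 2.4, "dy": 0, "dz": -3, "jaw": 4}]'

```text
time_s: 3.73
tcp_pos: [0.5661, 0.2171, 0.171]
orientation: [3.135, -0.007, -1.876]
ft_force: [0.5, 0.6, -0.5]
opening: 0.468
```

```bash
python3 -c "
from h import *
delta([.473,-.1435,.25],-1.882)
for n in ('scene','side'):
    cv2.imwrite(f'pics/{n}4.png',optics.get_image(n)[:,:,::-1][80:300,200:480])
"
```

```text
t 3.73 tcp [0.5661 0.2171 0.171 ] rpy [ 3.135 -0.007 -1.876] f [ 0.5  0.6 -0.5] q [ 0.69  0.3  -0.22 -0.   -1.06 -0.99] open 0.47
d cm [37.24 -1.91 -7.66] rot deg [ 0.38 -0.39  0.34]
```

View pics/side4.png

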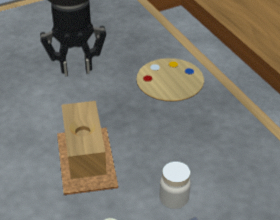

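View pics/scene4.png

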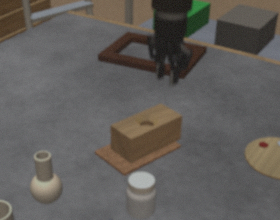

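The block fell cleanly: it lies on the mat with the dish up, at about side (84,130) in the crop. I'll measure where the dish ended up.

```bash
python3 -c "
import cv2
a=cv2.imread('pics/side4.png')[90:190,45:145];b=cv2.imread('pics/scene4.png')[90:190,90:190]
cv2.imwrite('pics/z4.png',cv2.resize(cv2.hconcat([a,b]),None,fx=4,fy=4,interpolation=cv2.INTER_CUBIC))"
```

```text
(no output)
```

View pics/z4.png

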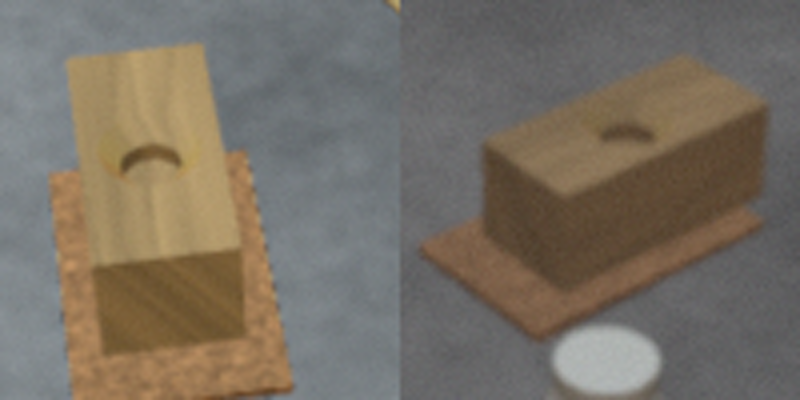

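```bash
python3 - <<'E'
from h import *
S=cam("scene");D=cam("side")
f=lambda p,a,b:(np.array(p,float)+.5)/4-.5+np.array([a,b])
for n,C,p in (("side",D,f([(67,58),(202,43),(240,247),(95,267)],245,170)),("scene",S,f([(287,56),(368,102),(167,196),(82,145)],290,170))):
    P=onplane(C,p,.08);q=np.roll(P,-1,0)-P
    print(n,P[:,:2].round(4).tolist(),P.mean(0).round(4),np.linalg.norm(q,axis=1).round(4),np.degrees(np.arctan2(q[:,1],q[:,0])).round(1))
    u=np.array([-.306,-.952]); print("beyond edge",(P.mean(0)[:2]-[.5698,.2228])@u)
    # hole at bottom of dish z=.056 ellipse visible edges
print("hole",onplane(D,f([(151,158)],245,170),.07), onplane(S,f([(228,134)],290,170),.07))
E
```

```text
side [[0.538, 0.2546], [0.6133, 0.23], [0.5613, 0.0687], [0.487, 0.0909]] [0.5499 0.161  0.08  ] [0.0792 0.1695 0.0775 0.1714] [ -18.1 -107.9  163.3   72.7]
beyond edge 0.06487957220849559
scene [[0.5378, 0.2526], [0.6096, 0.2301], [0.5597, 0.0694], [0.4863, 0.088]] [0.5484 0.16   0.08  ] [0.0752 0.1683 0.0758 0.1725] [ -17.4 -107.2  165.8   72.6]
beyond edge 0.06631500814977333
hole [[0.550806   0.16405464 0.07      ]] [[0.54685628 0.16190281 0.07      ]]
```

```bash
python3 -c "
from h import *
delta([.549,.1605,.26],-1.882)
C=cam('wrist');print(-C[2].T@C[3],C[2][2])"
```

```text
t 3.83 tcp [0.5712 0.2196 0.1802] rpy [-3.137  0.004 -1.874] f [ 0.7 -0.   0.9] q [ 0.69  0.29 -0.21  0.   -1.07 -0.99] open 0.47
d cm [ 6.27  0.32 -8.  ] rot deg [-0.25  0.22  0.46]
[0.54763507 0.14485191 0.3212545 ] [ 0.09679471  0.29234251 -0.95140246]
```

>>> send_rows --moves '[{"rx": 0, "ry": 0, "rz": 0, "dx": 2, "dy": 0.1, "dz": -3, "jaw": 8}, {"rx": 0, "ry": 0, "rz": 0, "dx": 4, "dy": 0.2, "dz": -6, "jaw": 8}, {"rx": 0, "ry": 0, "rz": 0, "dx": 7, "dy": 0.3, "dz": -8, "jaw": 8}, {"rx": 0, "ry": 0, "rz": 0, "dx": 9, "dy": 0.3, "dz": -8, "jaw": 8}, {"rx": 0, "ry": 0, "rz": 0, "dx": 9, "dy": 0.3, "dz": -8, "jaw": 8}, {"rx": 0, "ry": 0, "rz": 0, "dx": 9, "dy": 0.3, "dz": -8, "jaw": 8}]'

```text
time_s: 4.33
tcp_pos: [0.5391, 0.1328, 0.2569]
orientation: [-3.141, 0.001, -1.876]
ft_force: [0.3, 0.1, -0.2]
opening: 0.937
```

```bash
python3 -c "
from h import *
delta([.473,-.1435,.26],-1.882)
C=cam('wrist');np.savez('w5.npz',K=C[0],D=C[1],R=C[2],t=C[3])
cv2.imwrite('pics/w5.png',optics.get_image('wrist')[:,:,::-1])"
```

```text
t 4.33 tcp [0.5391 0.1328 0.2569] rpy [-3.141e+00  1.000e-03 -1.876e+00] f [ 0.3  0.1 -0.2] q [ 0.59  0.14 -0.22 -0.   -1.21 -0.9 ] open 0.94
d cm [28.34 -2.01 -0.35] rot deg [-0.05  0.08  0.33]
```

View pics/w5.png

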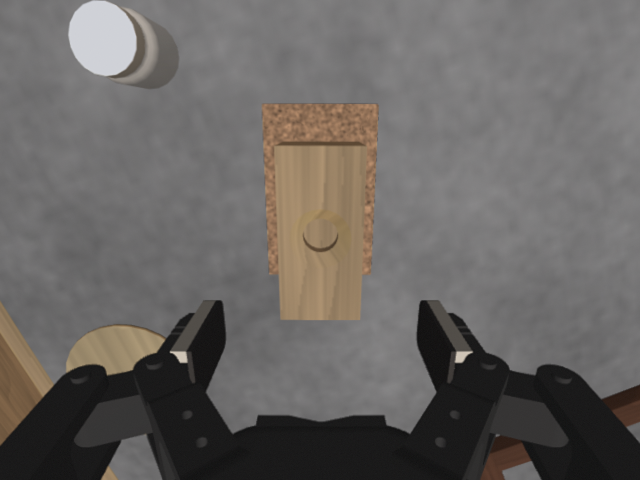

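The wrist view shows the hole at about (320,233) and the top face spanning roughly (276,146) to (361,320). I'll cast both into world points and compare.

```bash
python3 - <<'E'
from h import *
im=cv2.imread('pics/w5.png')
cv2.imwrite('pics/w5z.png',cv2.resize(im[135:330,265:375],None,fx=3,fy=3,interpolation=cv2.INTER_CUBIC))
E
```

```text
(no output)
```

View pics/w5z.png

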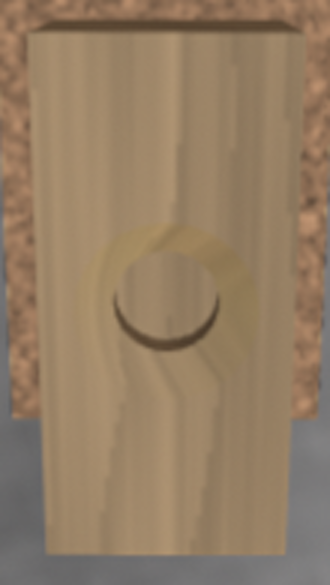

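```bash
python3 - <<'E'
from h import *
w=np.load('w5.npz');C=(w['K'],w['D'],w['R'],w['t'])
f=lambda p:(np.array(p,float)+.5)/3-.5+np.array([265,135])
P=onplane(C,f([(28,32),(303,32),(286,554),(46,553)]),.08);q=np.roll(P,-1,0)-P
print(P.mean(0),np.linalg.norm(q,axis=1),np.degrees(np.arctan2(q[:,1],q[:,0])))
h=onplane(C,f([(113,300),(219,300),(166,250),(166,350)]),.068);print(h.mean(0),h[:2].mean(0),np.linalg.norm(h[0]-h[1]),np.linalg.norm(h[2]-h[3]))
E
```

```text
[0.54854573 0.15721533 0.08      ] [0.07859385 0.1690102  0.0799983  0.16872639] [ 162.55056151   72.79837304  -17.65252989 -107.67796091]
[0.54844362 0.15699614 0.068     ] [0.54840746 0.15687815 0.068     ] 0.03382593195345409 0.03345852480556663
```

>>> send_rows --moves '[{"rx": 0, "ry": 0, "rz": 0, "dx": 4, "dy": -0.3, "dz": -1.5, "jaw": 8.5}, {"rx": 0, "ry": 0, "rz": 0, "dx": 8, "dy": -0.6, "dz": -3, "jaw": 8.5}, {"rx": 0, "ry": 0, "rz": 0, "dx": 12, "dy": -0.9, "dz": -4.5, "jaw": 8.5}, {"rx": 0, "ry": 0, "rz": 0, "dx": 16, "dy": -1.2, "dz": -4.5, "jaw": 8.5}, {"rx": 0, "ry": 0, "rz": 0, "dx": 20, "dy": -1.5, "dz": -4.5, "jaw": 8.5}, {"rx": 0, "ry": 0, "rz": 0, "dx": 24, "dy": -1.7, "dz": -4.5, "jaw": 8.5}, {"rx": 0, "ry": 0, "rz": 0, "dx": 28, "dy": -2, "dz": -4.5, "jaw": 8.5}, {"rx": 0, "ry": 0, "rz": 0, "dx": 31, "dy": -2, "dz": -4.5, "jaw": 8.5}]'

```text
time_s: 5.05
tcp_pos: [0.465, -0.1701, 0.3007]
orientation: [3.141, -0.001, -1.875]
ft_force: [1.3, 0.6, 0.2]
opening: 0.996
```

>>> send_rows --moves '[{"rx": 0, "ry": 0, "rz": 0, "dx": 0, "dy": 0, "dz": 0, "jaw": 8.5}, {"rx": 0, "ry": 0, "rz": 0, "dx": 0, "dy": 0, "dz": 0, "jaw": 8.5}, {"rx": 0, "ry": 0, "rz": 0, "dx": 0, "dy": 0, "dz": 0, "jaw": 8.5}, {"rx": 0, "ry": 0, "rz": 0, "dx": 0, "dy": 0, "dz": 0, "jaw": 8.5}]'

```text
time_s: 5.38
tcp_pos: [0.466, -0.1674, 0.3008]
orientation: [3.141, -0.0, -1.874]
ft_force: [0.9, 0.3, 0.3]
opening: 0.993
```

```bash
python3 -c "
from h import *
delta([.473,-.1435,.26],-1.882)
C=cam('wrist');np.savez('w6.npz',K=C[0],D=C[1],R=C[2],t=C[3])
im=optics.get_image('wrist')[:,:,::-1]
cv2.imwrite('pics/w6.png',im)
"
```

```text
t 5.38 tcp [ 0.466  -0.1674  0.3008] rpy [ 3.141 -0.    -1.874] f [0.9 0.3 0.3] q [ 0.05  0.02 -0.26 -0.   -1.3  -0.36] open 0.99
d cm [-2.49  0.04  4.08] rot deg [ 0.04 -0.01  0.47]
```

View pics/w6.png

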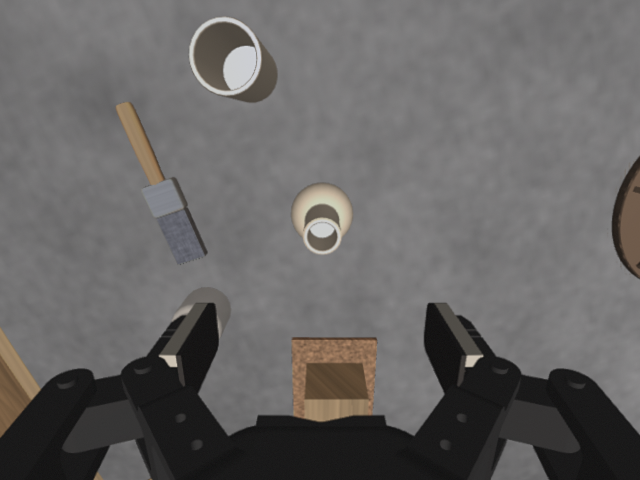

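The round vase's rim is at about (322,236). The brush, jar and straight vase are well clear of it.

```bash
python3 - <<'E'
from h import *
w=np.load('w6.npz');C=(w['K'],w['D'],w['R'],w['t'])
im=cv2.imread('pics/w6.png')
g=cv2.cvtColor(im,cv2.COLOR_BGR2HSV)
z=cv2.resize(im[175:265,280:365],None,fx=6,fy=6,interpolation=cv2.INTER_CUBIC);cv2.imwrite('pics/w6z.png',z)
for p in [(322.5,236)]: print(onplane(C,[p],.125))
E
```

```text
[[ 0.47179331 -0.14547669  0.125     ]]
```

View pics/w6z.png

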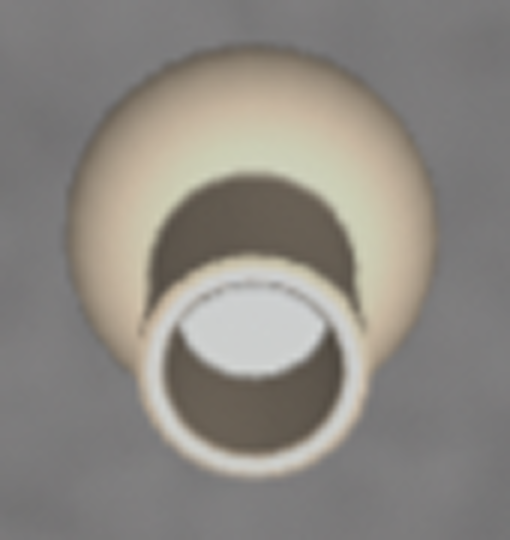

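>>> send_rows --moves '[{"rx": 0, "ry": 0, "rz": 0.4, "dx": -1.2, "dy": 0, "dz": 3, "jaw": 8.5}, {"rx": 0, "ry": 0, "rz": 0.4, "dx": -2.4, "dy": 0.1, "dz": 6, "jaw": 8.5}, {"rx": 0, "ry": 0, "rz": 0.4, "dx": -2.4, "dy": 0.1, "dz": 9, "jaw": 8.5}, {"rx": 0, "ry": 0, "rz": 0.4, "dx": -2.4, "dy": 0.1, "dz": 12, "jaw": 8.5}, {"rx": 0, "ry": 0, "rz": 0.4, "dx": -2.4, "dy": 0.1, "dz": 14, "jaw": 8.5}, {"rx": 0, "ry": 0, "rz": 0.4, "dx": -2.4, "dy": 0.1, "dz": 15, "jaw": 8.5}, {"rx": 0, "ry": 0, "rz": 0.4, "dx": -2.4, "dy": 0.1, "dz": 15, "jaw": 8.5}, {"rx": 0, "ry": 0, "rz": 0.4, "dx": -2.4, "dy": 0.1, "dz": 15, "jaw": 8.5}]'

```text
time_s: 6.1
tcp_pos: [0.4723, -0.1447, 0.1518]
orientation: [-3.142, -0.0, -1.881]
ft_force: [-0.4, -0.5, 0.2]
opening: 0.994
```

```bash
python3 -c "
from h import *
delta([.4724,-.1443,.0805],-1.882)
for n in ('scene','side','wrist'):
    im=optics.get_image(n)[:,:,::-1]
    cv2.imwrite(f'pics/{n}7.png',im if n=='wrist' else im[180:380,170:450])
"
```

```text
t 6.1 tcp [ 0.4723 -0.1447  0.1518] rpy [-3.142 -0.    -1.881] f [-0.4 -0.5  0.2] q [ 0.1   0.13 -0.49  0.   -0.95 -0.41] open 0.99
d cm [-0.04 -0.    7.13] rot deg [-0.   -0.03  0.08]
```

View pics/wrist7.png

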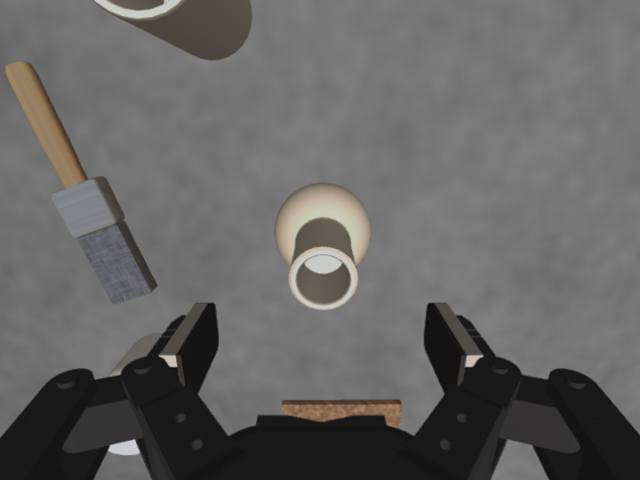

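View pics/side7.png

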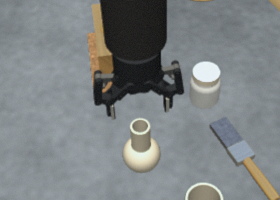

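View pics/scene7.png

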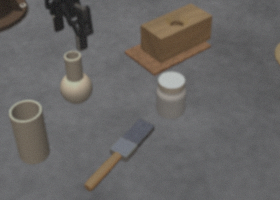

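```bash
python3 -c "
from h import *
p=[.4723,-.1447,.1518]
for n in ('side','scene'):
    print(n,proj(cam(n),[p,[.473,-.1435,.125]])-[170,180])
print(onplane(cam('wrist'),[(323,278.5)],.125))
"; python3 -c "
import cv2
a=cv2.imread('pics/side7.png')[70:170,80:180];b=cv2.imread('pics/scene7.png')[5:105,30:130]
cv2.imwrite('pics/z7.png',cv2.resize(cv2.hconcat([a,b]),None,fx=4,fy=4))"
```

```text
side [[139.40586248 117.52632376]
 [139.98167567 126.09319727]]
scene [[70.43935719 45.46562426]
 [72.33422051 55.78562245]]
[[ 0.47191263 -0.14618036  0.125     ]]
```

View pics/z7.png

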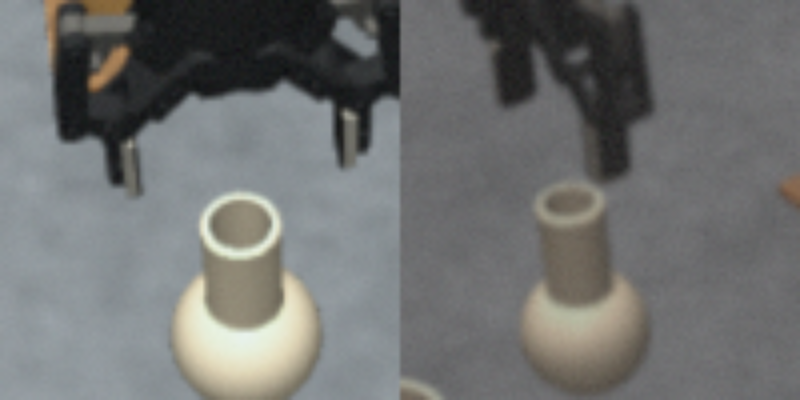

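>>> send_rows --moves '[{"rx": 0, "ry": 0, "rz": 0, "dx": 0, "dy": 0, "dz": 1.5, "jaw": 8.5}, {"rx": 0, "ry": 0, "rz": 0, "dx": 0, "dy": 0, "dz": 3, "jaw": 8.5}, {"rx": 0, "ry": 0, "rz": 0, "dx": 0, "dy": 0, "dz": 4.5, "jaw": 8.5}, {"rx": 0, "ry": 0, "rz": 0, "dx": 0, "dy": 0, "dz": 6, "jaw": 8.5}, {"rx": 0, "ry": 0, "rz": 0, "dx": 0, "dy": 0, "dz": 7.2, "jaw": 8.5}, {"rx": 0, "ry": 0, "rz": 0, "dx": 0, "dy": 0, "dz": 7.2, "jaw": 8.5}, {"rx": 0, "ry": 0, "rz": 0, "dx": 0, "dy": 0, "dz": 7.2, "jaw": 7}, {"rx": 0, "ry": 0, "rz": 0, "dx": 0, "dy": 0, "dz": 7.2, "jaw": 5.5}]'

```text
time_s: 6.92
tcp_pos: [0.4726, -0.1451, 0.0806]
orientation: [-3.14, 0.001, -1.882]
ft_force: [0.8, 0.3, 1.3]
opening: 0.745
```

>>> send_rows --moves '[{"rx": 0, "ry": 0, "rz": 0, "dx": 0, "dy": 0, "dz": 0, "jaw": 4.6}, {"rx": 0, "ry": 0, "rz": 0, "dx": 0, "dy": 0, "dz": 0, "jaw": 4.2}, {"rx": 0, "ry": 0, "rz": 0, "dx": 0, "dy": 0, "dz": 0, "jaw": 3.9}, {"rx": 0, "ry": 0, "rz": 0, "dx": 0, "dy": 0, "dz": 0, "jaw": 3.6}, {"rx": 0, "ry": 0, "rz": 0, "dx": 0, "dy": 0, "dz": 0, "jaw": 3.2}, {"rx": 0, "ry": 0, "rz": 0, "dx": 0, "dy": 0, "dz": 0, "jaw": 2.8}, {"rx": 0, "ry": 0, "rz": 0, "dx": 0, "dy": 0, "dz": 0, "jaw": 2.8}, {"rx": 0, "ry": 0, "rz": 0, "dx": 0, "dy": 0, "dz": 0, "jaw": 2.8}]' --newtons 30

```text
time_s: 7.58
tcp_pos: [0.4719, -0.1451, 0.0799]
orientation: [-3.141, 0.0, -1.882]
ft_force: [-1.6, 1.5, 6.6]
opening: 0.413
```

```bash
python3 -c "
from h import *
delta([.4724,-.1443,.0805],-1.882)
for n in ('scene','side','wrist'):
    im=optics.get_image(n)[:,:,::-1]
    cv2.imwrite(f'pics/{n}8.png',im if n=='wrist' else cv2.resize(im[220:370,200:350],None,fx=4,fy=4))
"
```

```text
t 7.58 tcp [ 0.4719 -0.1451  0.0799] rpy [-3.141  0.    -1.882] f [-1.6  1.5  6.6] q [ 0.1   0.22 -0.58  0.   -0.77 -0.41] open 0.41
d cm [-0.09 -0.02 -0.06] rot deg [-0.04  0.    0.01]
```

View pics/wrist8.png

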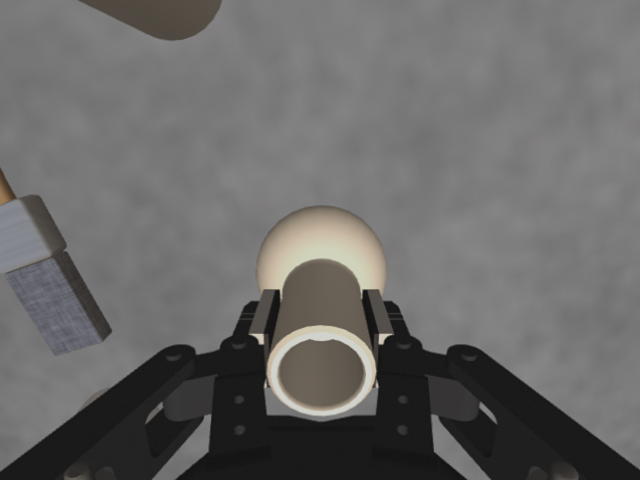

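View pics/scene8.png

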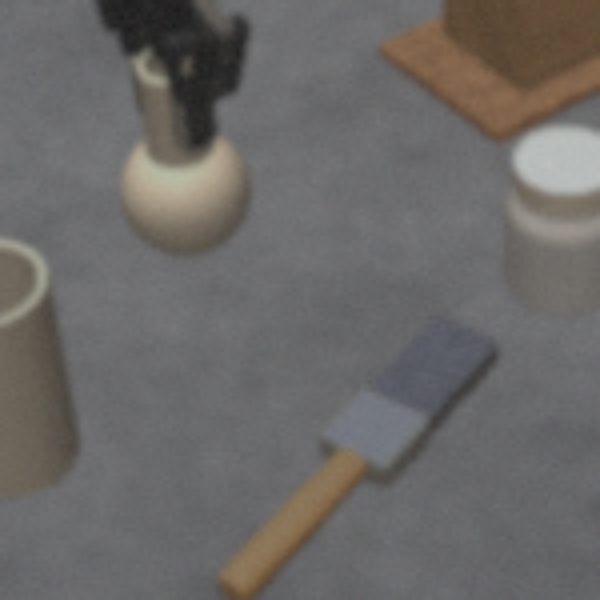

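The neck is gripped at about 35 mm opening, with the vase upright. Now I lift it.

>>> send_rows --moves '[{"rx": 0, "ry": 0, "rz": 0, "dx": 0, "dy": 0, "dz": -0.5, "jaw": 2.8}, {"rx": 0, "ry": 0, "rz": 0, "dx": 0, "dy": 0, "dz": -1.5, "jaw": 2.8}, {"rx": 0, "ry": 0, "rz": 0, "dx": 0, "dy": 0, "dz": -3.5, "jaw": 2.8}, {"rx": 0, "ry": 0, "rz": 0, "dx": 0, "dy": 0, "dz": -6, "jaw": 2.8}, {"rx": 0, "ry": 0, "rz": 0, "dx": 0, "dy": 0, "dz": -9, "jaw": 2.8}, {"rx": 0, "ry": 0, "rz": 0, "dx": 0, "dy": 0, "dz": -12, "jaw": 2.8}, {"rx": 0, "ry": 0, "rz": 0, "dx": 0, "dy": 0, "dz": -14.5, "jaw": 2.8}, {"rx": 0, "ry": 0, "rz": 0, "dx": 0, "dy": 0, "dz": -16, "jaw": 2.8}]' --newtons 40

```text
time_s: 8.4
tcp_pos: [0.4721, -0.1452, 0.2423]
orientation: [-3.139, 0.001, -1.882]
ft_force: [1.1, -0.2, -3.2]
opening: 0.413
```

```bash
python3 -c "
from h import *
delta([.5484,.1581,.24],-1.882)
cv2.imwrite('pics/w9.png',optics.get_image('wrist')[:,:,::-1])
cv2.imwrite('pics/side9.png',optics.get_image('side')[:,:,::-1])
"
```

```text
t 8.4 tcp [ 0.4721 -0.1452  0.2423] rpy [-3.139e+00  1.000e-03 -1.882e+00] f [ 1.1 -0.2 -3.2] q [ 0.1   0.05 -0.36  0.   -1.16 -0.41] open 0.41
d cm [-31.21   2.02   0.25] rot deg [-0.16  0.05  0.  ]
```

View pics/side9.png

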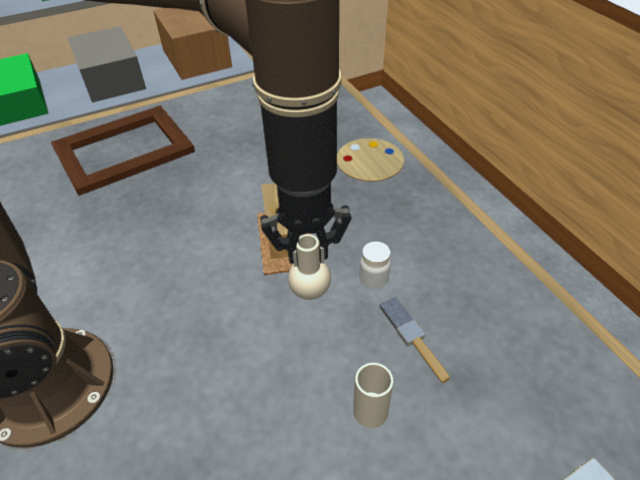

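The vase is held and upright, belly at side (309,279), at 3.2 N. Next I carry it to above the dish.

>>> send_rows --moves '[{"rx": 0, "ry": 0, "rz": 0, "dx": -0.5, "dy": 0, "dz": 0, "jaw": 2.8}, {"rx": 0, "ry": 0, "rz": 0, "dx": -1.5, "dy": 0.1, "dz": 0, "jaw": 2.8}, {"rx": 0, "ry": 0, "rz": 0, "dx": -3.5, "dy": 0.2, "dz": 0, "jaw": 2.8}, {"rx": 0, "ry": 0, "rz": 0, "dx": -6, "dy": 0.4, "dz": 0, "jaw": 2.8}, {"rx": 0, "ry": 0, "rz": 0, "dx": -8.5, "dy": 0.5, "dz": 0, "jaw": 2.8}, {"rx": 0, "ry": 0, "rz": 0, "dx": -11, "dy": 0.7, "dz": 0, "jaw": 2.8}, {"rx": 0, "ry": 0, "rz": 0, "dx": -13.5, "dy": 0.9, "dz": 0, "jaw": 2.8}, {"rx": 0, "ry": 0, "rz": 0, "dx": -16, "dy": 1, "dz": 0, "jaw": 2.8}]'

```text
time_s: 9.17
tcp_pos: [0.5102, 0.0121, 0.2376]
orientation: [3.139, -0.002, -1.882]
ft_force: [1.0, -0.3, -2.8]
opening: 0.411
```

>>> send_rows --moves '[{"rx": 0, "ry": 0, "rz": 0, "dx": -2.5, "dy": 0.2, "dz": 0, "jaw": 2.8}, {"rx": 0, "ry": 0, "rz": 0, "dx": -5, "dy": 0.3, "dz": 0, "jaw": 2.8}, {"rx": 0, "ry": 0, "rz": 0, "dx": -7.5, "dy": 0.5, "dz": 0, "jaw": 2.8}, {"rx": 0, "ry": 0, "rz": 0, "dx": -10, "dy": 0.7, "dz": 0, "jaw": 2.8}, {"rx": 0, "ry": 0, "rz": 0, "dx": -12.5, "dy": 0.8, "dz": 0, "jaw": 2.8}, {"rx": 0, "ry": 0, "rz": 0, "dx": -14.3, "dy": 1, "dz": 0, "jaw": 2.8}, {"rx": 0, "ry": 0, "rz": 0, "dx": -15.1, "dy": 1, "dz": 0, "jaw": 2.8}, {"rx": 0, "ry": 0, "rz": 0, "dx": -15.2, "dy": 1, "dz": 0, "jaw": 2.8}]'

```text
time_s: 9.83
tcp_pos: [0.5478, 0.1597, 0.2378]
orientation: [3.14, -0.002, -1.88]
ft_force: [-0.0, -0.3, -3.2]
opening: 0.409
```

>>> send_rows --moves '[{"rx": 0, "ry": 0, "rz": 0, "dx": 0, "dy": 0, "dz": 1, "jaw": 2.8}, {"rx": 0, "ry": 0, "rz": 0, "dx": 0, "dy": 0, "dz": 2, "jaw": 2.8}, {"rx": 0, "ry": 0, "rz": 0, "dx": 0, "dy": 0, "dz": 3, "jaw": 2.8}, {"rx": 0, "ry": 0, "rz": 0, "dx": 0, "dy": 0, "dz": 4, "jaw": 2.8}, {"rx": 0, "ry": 0, "rz": 0, "dx": 0, "dy": 0, "dz": 4.5, "jaw": 2.8}, {"rx": 0, "ry": 0, "rz": 0, "dx": 0, "dy": 0, "dz": 4.5, "jaw": 2.8}, {"rx": 0, "ry": 0, "rz": 0, "dx": 0, "dy": 0, "dz": 4.5, "jaw": 2.8}, {"rx": 0, "ry": 0, "rz": 0, "dx": 0, "dy": 0, "dz": 4.5, "jaw": 2.8}]'

```text
time_s: 10.5
tcp_pos: [0.5485, 0.158, 0.1947]
orientation: [-3.141, 0.0, -1.882]
ft_force: [0.3, -0.2, -2.8]
opening: 0.411
```

```bash
python3 -c "
from h import *
delta([.5484,.1581,.1444],-1.882)
for n in ('scene','side','wrist'):
    im=optics.get_image(n)[:,:,::-1]
    cv2.imwrite(f'pics/{n}10.png',im if n=='wrist' else cv2.resize(im[120:270,230:430],None,fx=4,fy=4,interpolation=cv2.INTER_CUBIC))
"
```

```text
t 10.5 tcp [0.5485 0.158  0.1947] rpy [-3.141  0.    -1.882] f [ 0.3 -0.2 -2.8] q [ 0.62  0.22 -0.28  0.   -1.08 -0.93] open 0.41
d cm [-0.    0.01  5.03] rot deg [-0.04  0.02 -0.01]
```

View pics/wrist10.png

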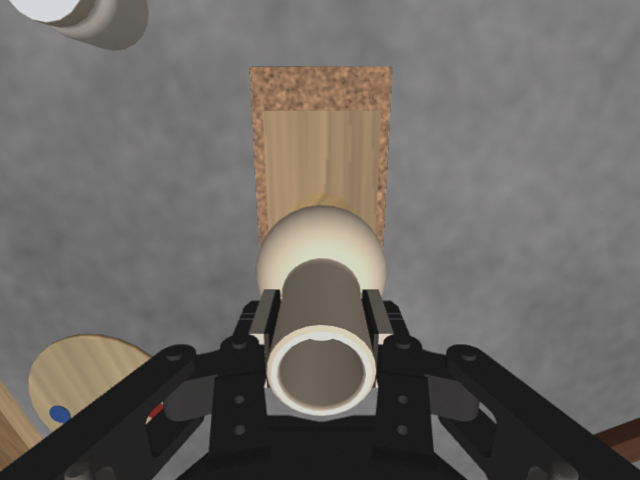

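View pics/scene10.png

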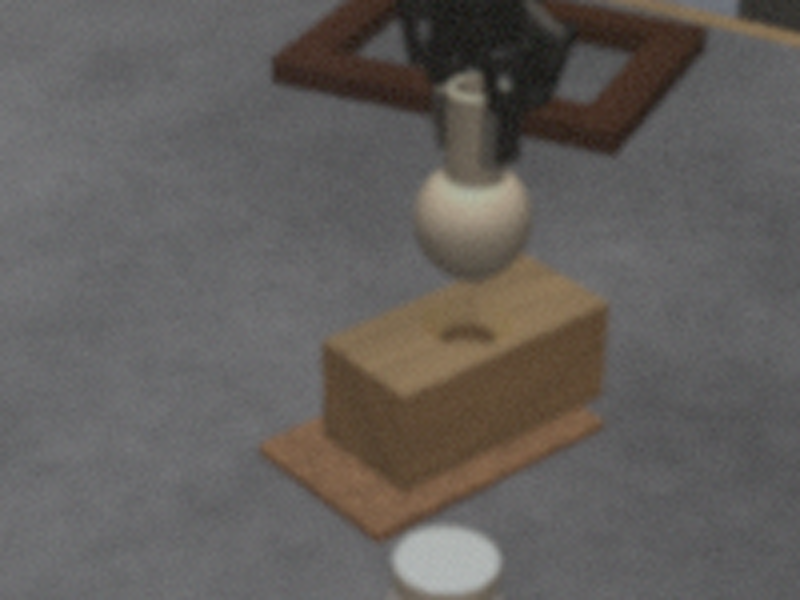

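View pics/side10.png

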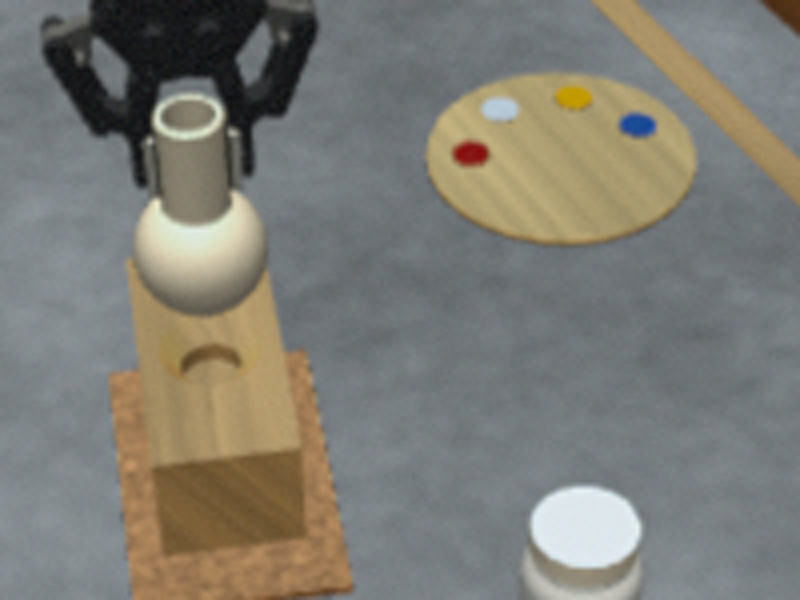

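```bash
python3 - <<'E'
from h import *
S=cam("scene");D=cam("side")
f=lambda p:(np.array(p,float)+.5)/4-.5+np.array([230,120])
print("belly",tri([S,D],[f((473,221)),f((201,249))]))
print("rim",tri([S,D],[f((469,90)),f((189,117))]))
# dish hole visible: top corners again
P=onplane(S,f([(404,397),(607,303),(325,344)]),.08); print("scene corner-mid",P[[1,2]].mean(0))
P=onplane(D,f([(154,468),(301,449)]),.08); u=np.array([-.306,-.952,0]);print("side", P.mean(0)-.085*u)
E
```

```text
belly (array([0.54938065, 0.15909451, 0.15337023]), [np.float64(0.0005546563672926088), np.float64(0.0005546563672926385)])
rim (array([0.54766534, 0.15317512, 0.24259773]), [np.float64(0.0018026790167711183), np.float64(0.001802679016771071)])
scene corner-mid [0.54841171 0.15930472 0.08      ]
side [0.54970855 0.15969473 0.08      ]
```

```bash
python3 - <<'E'
from h import *
S=cam("scene");D=cam("side")
f=lambda p:(np.array(p,float)+.5)/4-.5+np.array([230,120])
print(onplane(D,f([(189,117)]),.2398),onplane(S,f([(469,88)]),.2398))
g=lambda q:(q-np.array([230,120])+.5)*4-.5
X=[[.549,.159,.2398]]
print(g(proj(D,X)),g(proj(S,X)))
E
```

```text
[[0.55001072 0.15954477 0.2398    ]] [[0.54444673 0.1570148  0.2398    ]]
[[187.58049675 118.16246465]] [[477.53688802  88.63813743]]
```

Belly axis (0.5494, 0.1591) and dish (0.549, 0.160) agree within about 1 mm, so I lower it slowly.

>>> send_rows --moves '[{"rx": 0, "ry": 0, "rz": 0, "dx": 0, "dy": 0, "dz": 0.8, "jaw": 2.8}, {"rx": 0, "ry": 0, "rz": 0, "dx": 0, "dy": 0, "dz": 1.6, "jaw": 2.8}, {"rx": 0, "ry": 0, "rz": 0, "dx": 0, "dy": 0, "dz": 2.4, "jaw": 2.8}, {"rx": 0, "ry": 0, "rz": 0, "dx": 0, "dy": 0, "dz": 3.1, "jaw": 2.8}, {"rx": 0, "ry": 0, "rz": 0, "dx": 0, "dy": 0, "dz": 3.7, "jaw": 2.8}, {"rx": 0, "ry": 0, "rz": 0, "dx": 0, "dy": 0, "dz": 4.1, "jaw": 2.8}, {"rx": 0, "ry": 0, "rz": 0, "dx": 0, "dy": 0, "dz": 4.3, "jaw": 2.8}, {"rx": 0, "ry": 0, "rz": 0, "dx": 0, "dy": 0, "dz": 4.4, "jaw": 2.8}]'

```text
time_s: 11.32
tcp_pos: [0.548, 0.158, 0.1498]
orientation: [3.141, -0.001, -1.882]
ft_force: [-0.2, -0.5, -2.6]
opening: 0.412
```

>>> send_rows --moves '[{"rx": 0, "ry": 0, "rz": 0, "dx": 0, "dy": 0, "dz": 0.1, "jaw": 2.8}, {"rx": 0, "ry": 0, "rz": 0, "dx": 0, "dy": 0, "dz": 0.2, "jaw": 2.8}, {"rx": 0, "ry": 0, "rz": 0, "dx": 0, "dy": 0, "dz": 0.3, "jaw": 2.8}, {"rx": 0, "ry": 0, "rz": 0, "dx": 0, "dy": 0, "dz": 0.4, "jaw": 2.8}, {"rx": 0, "ry": 0, "rz": 0, "dx": 0, "dy": 0, "dz": 0.4, "jaw": 2.8}, {"rx": 0, "ry": 0, "rz": 0, "dx": 0, "dy": 0, "dz": 0.4, "jaw": 2.8}]'

```text
time_s: 11.82
tcp_pos: [0.5481, 0.1581, 0.1464]
orientation: [-3.142, 0.0, -1.882]
ft_force: [-0.1, 0.7, -2.6]
opening: 0.41
```

>>> send_rows --moves '[{"rx": 0, "ry": 0, "rz": 0, "dx": 0, "dy": 0, "dz": 0.05, "jaw": 2.8}, {"rx": 0, "ry": 0, "rz": 0, "dx": 0, "dy": 0, "dz": 0.1, "jaw": 2.8}, {"rx": 0, "ry": 0, "rz": 0, "dx": 0, "dy": 0, "dz": 0.15, "jaw": 2.8}, {"rx": 0, "ry": 0, "rz": 0, "dx": 0, "dy": 0, "dz": 0.15, "jaw": 2.8}]'

```text
time_s: 12.15
tcp_pos: [0.5482, 0.158, 0.1453]
orientation: [-3.141, 0.0, -1.882]
ft_force: [-1.6, -1.3, 1.7]
opening: 0.412
```

>>> send_rows --moves '[{"rx": 0, "ry": 0, "rz": 0, "dx": 0, "dy": 0, "dz": 0.05, "jaw": 2.8}, {"rx": 0, "ry": 0, "rz": 0, "dx": 0, "dy": 0, "dz": 0.1, "jaw": 2.8}, {"rx": 0, "ry": 0, "rz": 0, "dx": 0, "dy": 0, "dz": 0.1, "jaw": 2.8}]'

```text
time_s: 12.4
tcp_pos: [0.5483, 0.1579, 0.1451]
orientation: [-3.141, 0.0, -1.882]
ft_force: [-5.3, -1.6, 8.8]
opening: 0.414
```

The vase touches down at the expected height, with about 5 N sideways towards -x. I'll ease up and shift slightly that way.

>>> send_rows --moves '[{"rx": 0, "ry": 0, "rz": 0, "dx": 0, "dy": 0.05, "dz": -0.05, "jaw": 2.8}, {"rx": 0, "ry": 0, "rz": 0, "dx": 0.03, "dy": 0.1, "dz": -0.1, "jaw": 2.8}, {"rx": 0, "ry": 0, "rz": 0, "dx": 0.03, "dy": 0.12, "dz": -0.05, "jaw": 2.8}, {"rx": 0, "ry": 0, "rz": 0, "dx": 0.03, "dy": 0.12, "dz": -0.02, "jaw": 2.8}, {"rx": 0, "ry": 0, "rz": 0, "dx": 0.03, "dy": 0.12, "dz": -0.02, "jaw": 2.8}]'

```text
time_s: 12.82
tcp_pos: [0.5477, 0.1581, 0.1451]
orientation: [-3.14, 0.001, -1.882]
ft_force: [-0.4, -3.0, 7.0]
opening: 0.41
```

>>> send_rows --moves '[{"rx": 0, "ry": 0, "rz": 0, "dx": 0.05, "dy": 0, "dz": -0.05, "jaw": 2.8}, {"rx": 0, "ry": 0, "rz": 0, "dx": 0.08, "dy": 0, "dz": -0.05, "jaw": 2.8}, {"rx": 0, "ry": 0, "rz": 0, "dx": 0.08, "dy": 0, "dz": 0, "jaw": 2.8}, {"rx": 0, "ry": 0, "rz": 0, "dx": 0.08, "dy": 0, "dz": 0, "jaw": 2.8}]'

```text
time_s: 13.15
tcp_pos: [0.5477, 0.1577, 0.1449]
orientation: [-3.14, 0.001, -1.882]
ft_force: [1.4, -1.4, 5.8]
opening: 0.413
```

```bash
python3 -c "
from h import *
delta([.5484,.1581,.1444],-1.882)
for n in ('scene','side'):
    im=optics.get_image(n)[:,:,::-1]
    cv2.imwrite(f'pics/{n}11.png',cv2.resize(im[120:270,230:430],None,fx=4,fy=4,interpolation=cv2.INTER_CUBIC))
"
```

```text
t 13.15 tcp [0.5477 0.1577 0.1449] rpy [-3.140e+00  1.000e-03 -1.882e+00] f [ 1.4 -1.4  5.8] q [ 0.62  0.26 -0.34  0.   -0.97 -0.94] open 0.41
d cm [-0.06 -0.06  0.05] rot deg [-0.11  0.07  0.02]
```

View pics/scene11.png

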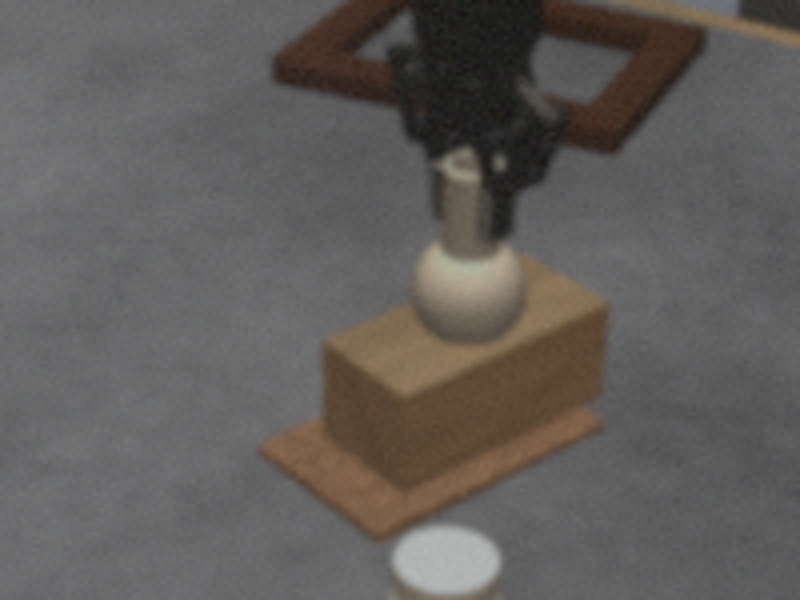

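View pics/side11.png

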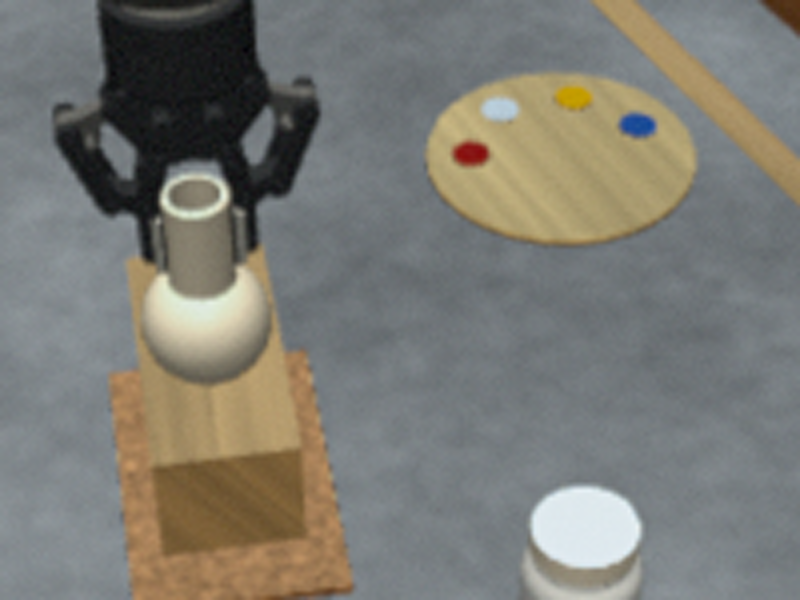

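>>> send_rows --moves '[{"rx": 0, "ry": 0, "rz": 0, "dx": 0.02, "dy": -0.02, "dz": -0.03, "jaw": 2.8}, {"rx": 0, "ry": 0, "rz": 0, "dx": 0.02, "dy": -0.02, "dz": -0.03, "jaw": 3.3}, {"rx": 0, "ry": 0, "rz": 0, "dx": 0.02, "dy": -0.02, "dz": -0.03, "jaw": 3.5}, {"rx": 0, "ry": 0, "rz": 0, "dx": 0.02, "dy": -0.02, "dz": -0.03, "jaw": 3.6}, {"rx": 0, "ry": 0, "rz": 0, "dx": 0.02, "dy": -0.02, "dz": -0.03, "jaw": 3.7}, {"rx": 0, "ry": 0, "rz": 0, "dx": 0.02, "dy": -0.02, "dz": -0.03, "jaw": 3.8}, {"rx": 0, "ry": 0, "rz": 0, "dx": 0.02, "dy": -0.02, "dz": -0.03, "jaw": 4}, {"rx": 0, "ry": 0, "rz": 0, "dx": 0.02, "dy": -0.02, "dz": -0.03, "jaw": 4.2}]' --newtons 20

```text
time_s: 13.92
tcp_pos: [0.546, 0.1569, 0.1436]
orientation: [3.14, -0.001, -1.882]
ft_force: [-0.2, 0.4, 1.2]
opening: 0.493
```

```bash
python3 -c "
from h import *
delta([.5484,.1581,.1444],-1.882)
for n in ('side','wrist'):
    im=optics.get_image(n)[:,:,::-1]
    cv2.imwrite(f'pics/{n}12.png',im if n=='wrist' else cv2.resize(im[120:270,230:430],None,fx=4,fy=4,interpolation=cv2.INTER_CUBIC))
"
```

```text
t 13.92 tcp [0.546  0.1569 0.1436] rpy [ 3.140e+00 -1.000e-03 -1.882e+00] f [-0.2  0.4  1.2] q [ 0.62  0.26 -0.35 -0.   -0.97 -0.93] open 0.49
d cm [-0.19 -0.19 -0.08] rot deg [ 0.08 -0.06 -0.01]
```

View pics/side12.png

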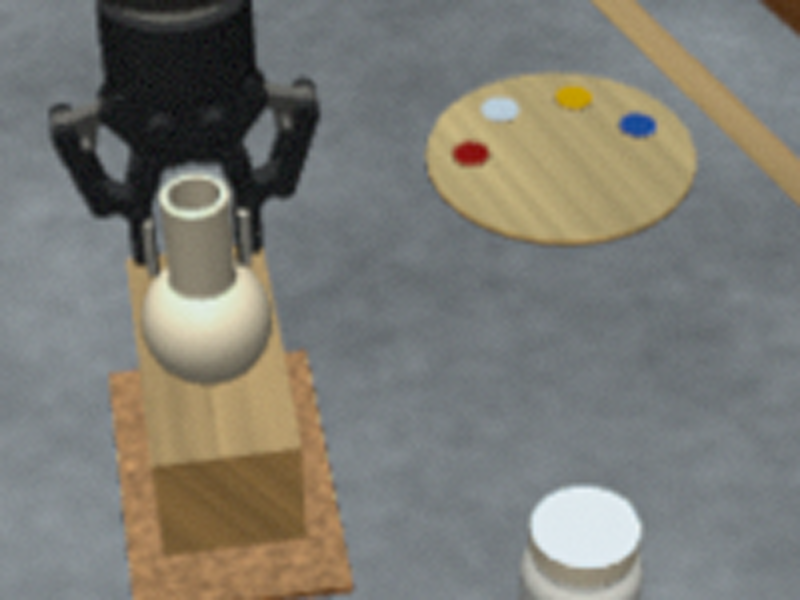

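View pics/wrist12.png

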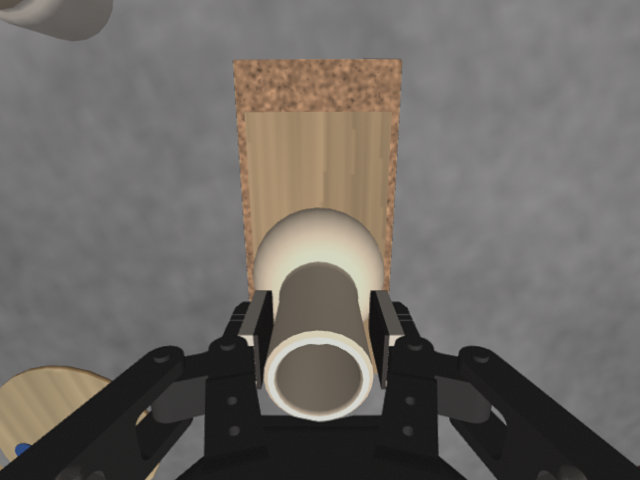

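The vase stands free. The gripper sits about 2 mm off-centre, so I'll correct that while opening, then rise straight up.

>>> send_rows --moves '[{"rx": 0, "ry": 0, "rz": 0, "dx": 0, "dy": -0.1, "dz": 0, "jaw": 4.6}, {"rx": 0, "ry": 0, "rz": 0, "dx": 0, "dy": -0.15, "dz": 0, "jaw": 5.5}, {"rx": 0, "ry": 0, "rz": 0, "dx": 0, "dy": -0.15, "dz": 0, "jaw": 6.5}, {"rx": 0, "ry": 0, "rz": 0, "dx": 0, "dy": -0.15, "dz": 0, "jaw": 7.5}, {"rx": 0, "ry": 0, "rz": 0, "dx": 0, "dy": -0.15, "dz": 0, "jaw": 8.4}, {"rx": 0, "ry": 0, "rz": 0, "dx": 0, "dy": -0.15, "dz": 0, "jaw": 8.4}, {"rx": 0, "ry": 0, "rz": 0, "dx": 0, "dy": -0.15, "dz": -0.5, "jaw": 8.4}, {"rx": 0, "ry": 0, "rz": 0, "dx": 0, "dy": -0.15, "dz": -1.5, "jaw": 8.4}]'

```text
time_s: 14.68
tcp_pos: [0.5475, 0.1563, 0.1588]
orientation: [3.14, -0.002, -1.882]
ft_force: [0.3, 1.7, -0.4]
opening: 0.986
```

>>> send_rows --moves '[{"rx": 0, "ry": 0, "rz": 0, "dx": 0, "dy": 0, "dz": -2, "jaw": 8.4}, {"rx": 0, "ry": 0, "rz": 0, "dx": 0, "dy": 0, "dz": -4, "jaw": 8.4}, {"rx": 0, "ry": 0, "rz": 0, "dx": 0, "dy": 0, "dz": -6, "jaw": 8.4}, {"rx": 0, "ry": 0, "rz": 0, "dx": 0, "dy": 0, "dz": -8, "jaw": 8.4}, {"rx": 0, "ry": 0, "rz": 0, "dx": 0, "dy": 0, "dz": -10, "jaw": 8.4}, {"rx": 0, "ry": 0, "rz": 0, "dx": 0, "dy": 0, "dz": -12, "jaw": 8.4}, {"rx": 0, "ry": 0, "rz": 0, "dx": 0, "dy": 0, "dz": -14, "jaw": 8.4}, {"rx": 0, "ry": 0, "rz": 0, "dx": 0, "dy": 0, "dz": -15, "jaw": 8.4}]'

```text
time_s: 15.35
tcp_pos: [0.549, 0.1568, 0.3132]
orientation: [-3.138, 0.003, -1.882]
ft_force: [0.6, 0.4, 0.6]
opening: 0.983
```

>>> send_rows --moves '[{"rx": 0, "ry": 0, "rz": 0, "dx": -4, "dy": 0, "dz": 0, "jaw": 8.4}, {"rx": 0, "ry": 0, "rz": 0, "dx": -8, "dy": 0, "dz": 0, "jaw": 8.4}, {"rx": 0, "ry": 0, "rz": 0, "dx": -10, "dy": 0, "dz": 0, "jaw": 8.4}, {"rx": 0, "ry": 0, "rz": 0, "dx": -10, "dy": 0, "dz": 0, "jaw": 8.4}, {"rx": 0, "ry": 0, "rz": 0, "dx": -10, "dy": 0, "dz": 0, "jaw": 8.4}, {"rx": 0, "ry": 0, "rz": 0, "dx": -10, "dy": 0, "dz": 0, "jaw": 8.4}]'

```text
time_s: 15.85
tcp_pos: [0.5785, 0.2516, 0.3092]
orientation: [3.141, -0.001, -1.882]
ft_force: [-0.5, -0.8, 0.5]
opening: 0.983
```

```bash
python3 -c "
from h import *
delta([.5484,.1581,.1444],-1.882)
for n in ('scene','side'):
    im=optics.get_image(n)[:,:,::-1]
    cv2.imwrite(f'pics/{n}13.png',im)
    cv2.imwrite(f'pics/{n}13z.png',cv2.resize(im[120:270,230:430],None,fx=4,fy=4,interpolation=cv2.INTER_CUBIC))
"
```

```text
t 15.85 tcp [0.5785 0.2516 0.3092] rpy [ 3.141e+00 -1.000e-03 -1.882e+00] f [-0.5 -0.8  0.5] q [ 0.72  0.25  0.03  0.   -1.36 -1.03] open 0.98
d cm [ 9.81  0.   16.48] rot deg [ 0.02 -0.03  0.01]
```

View pics/scene13z.png

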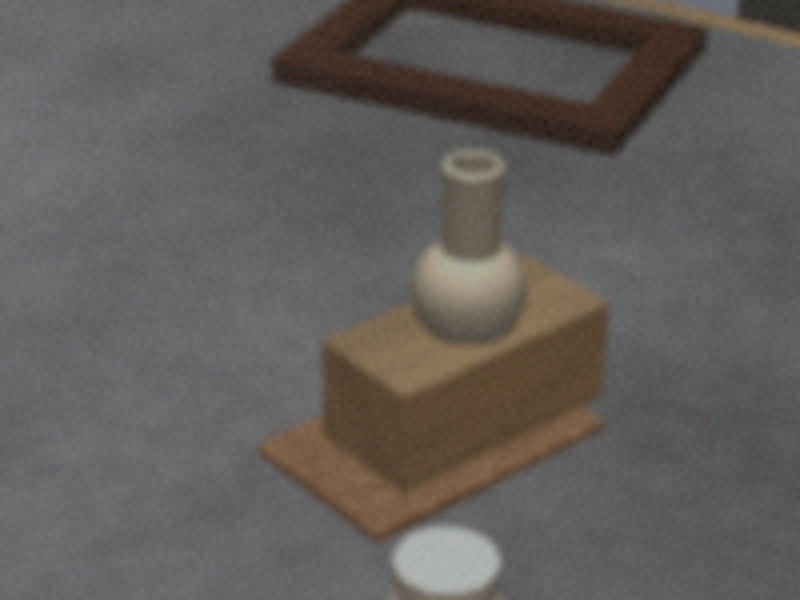

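View pics/side13z.png

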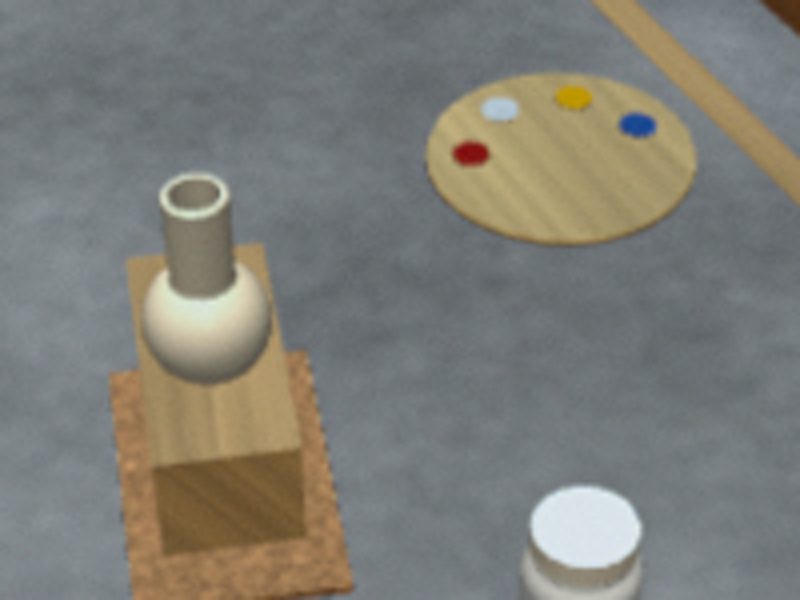

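View pics/scene13.png

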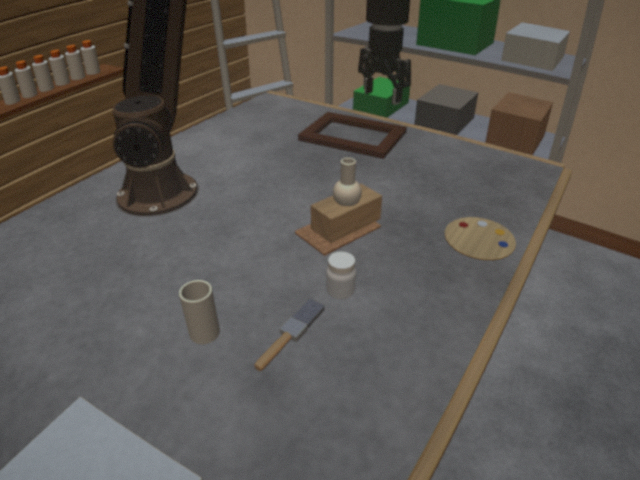

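Both views show the vase upright in the dish, and the bystanders have not moved. I'll check the tilt and seating height, then check again after a short wait.

```bash
python3 - <<'E'
from h import *
S=cam("scene");D=cam("side")
f=lambda p:(np.array(p,float)+.5)/4-.5+np.array([230,120])
r=tri([S,D],[f((473,165)),f((195,197))]);b=tri([S,D],[f((470,288)),f((207,320))])
print("rim",r,"belly",b); d=r[0]-b[0]; print("tilt deg",np.degrees(np.arctan2(np.hypot(*d[:2]),d[2])))
a=cv2.imread('pics/scene13.png');o=cv2.imread('pics/scene0.png')
print("bystander diff",[cv2.absdiff(a[y0:y1,x0:x1],o[y0:y1,x0:x1]).mean().round(1) for x0,y0,x1,y1 in ((175,275,225,350),(322,250,360,302),(250,295,330,370),(20,380,80,440))])
E
```

```text
rim (array([0.54839185, 0.15777465, 0.19071459]), [np.float64(0.00010608893355549992), np.float64(0.00010608893355555757)]) belly (array([0.54860184, 0.15846578, 0.10517631]), [np.float64(0.0007515216395448948), np.float64(0.0007515216395449471)])
tilt deg 0.4838195124103631
bystander diff [np.float64(2.4), np.float64(2.3), np.float64(2.4), np.float64(2.4)]
```

>>> send_rows --moves '[{"rx": 0, "ry": 0, "rz": 0, "dx": 0, "dy": 0, "dz": 0, "jaw": 8.4}, {"rx": 0, "ry": 0, "rz": 0, "dx": 0, "dy": 0, "dz": 0, "jaw": 8.4}, {"rx": 0, "ry": 0, "rz": 0, "dx": 0, "dy": 0, "dz": 0, "jaw": 8.4}, {"rx": 0, "ry": 0, "rz": 0, "dx": 0, "dy": 0, "dz": 0, "jaw": 8.4}, {"rx": 0, "ry": 0, "rz": 0, "dx": 0, "dy": 0, "dz": 0, "jaw": 8.4}, {"rx": 0, "ry": 0, "rz": 0, "dx": 0, "dy": 0, "dz": 0, "jaw": 8.4}]'

```text
time_s: 16.45
tcp_pos: [0.5788, 0.2517, 0.3093]
orientation: [-3.142, 0.0, -1.882]
ft_force: [-0.4, 0.6, -0.4]
opening: 0.986
```

```bash
python3 - <<'E'
from h import *
for n in ('scene','side'):
    a=optics.get_image(n)[:,:,::-1];o=cv2.imread(f'pics/{n}13.png')
    print(n,cv2.absdiff(a[120:270,230:430],o[120:270,230:430]).mean())
E
```

```text
scene 2.4620888888888888
side 1.7112222222222222
```

```bash
python3 -c "
from bench import workorder
print(workorder.close_job())"
```

```text
the job is handed in; nothing more can be done
None
```

The block now lies flat on the cork mat with its dish facing up, and the round-bottomed vase stands upright in the dish. The job was handed in at about 16.5 s of the 64 s allowed.

I tipped the block over the mat's edge with the half-open fingers. I then gripped the vase by its neck, carried it over and set it down. Two shifts of about 1 mm took out the sideways contact force before I let go and backed away.

**Final checks:**
- **Tilt:** the vase leans about 0.5°.
- **Height:** its rim is at 190.7 mm, against 189.5 mm expected when seated.
- **Position:** its belly sits at (0.5486, 0.1585) m. The fixed cameras put the dish centre at about (0.549, 0.160), so they agree within about 2 mm.
- **Stability:** nothing had moved about 0.6 s later.
- **Bystanders:** the straight vase, paint jar and brush show no change beyond image noise in the scene view.

**Disagreements:**
- **Dish position:** the wrist camera placed the dish about 3 mm off the fixed cameras, partly because the arm was still settling. I used the measured vase-to-dish offset and contact forces instead.
- **Neck tilt:** one rim reading while the vase was still in the gripper suggested a lean of about 4°. The neck was partly hidden then, and the readings after release did not bear it out.

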